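Put the edge slicker away and shut the drawer

TASK

Put the wooden edge slicker, the short turned all-wood tool with no steel blade or spike, into the open drawer of the small drawer unit on the bench. Then push the drawer fully home.

Things in the scene. Friction and masses are not known exactly. Their poses are not given: they have to be found in the camera images.
- slicker: the edge slicker: a solid turned wooden stick with grooves, 114 mm long and at most 25 mm thick, without any metal; it lies on the bench. Origin: the underside below its middle; its long axis is the y axis, z points up at the start. Other hand tools of similar size (an awl and a groover, both with wooden handles and steel tips) lie near it.
- chest_drawer0 (a joint): how far the only drawer of the small wooden drawer unit is pulled out, in m: 0 is fully home, 0.15 the end stop. It slides lightly (about 1 N plus damping) and stays where it is left.
- drawer_floor (a point): middle of the drawer's inner floor, 22 mm above the bench; moves with the drawer. Axes: x into the unit (the way it shuts), y left, z up. Inside: x -87 to +87 mm, y -89 to +89 mm, 36 mm deep; front panel: 46 mm above this point, outer face at x = -109 mm. The unit is fixed, 220 x 220 mm, 80 mm high; with the joint at q, what lies at x over q - 93 mm is under its top.
- chest_drawer0_handle (a point): middle of the drawer's handle, a horizontal steel bar 11 mm thick and 121 mm long along y, 35 mm in front of the drawer's front panel and 44 mm above the bench; same axes as drawer_floor, so pushing along +x shuts the drawer.

How it is judged:
By the outcome, as a careful person would: the job done as asked, in the order asked, and still so for the second after the job is handed in, with the robot touching nothing.
It also fails if it takes over 54 s, if anything falls off the work surface, if the arm or the gripper's body presses on something with over 40 N, if the wrist force passes 120 N, or if a joint passes its speed limit or range.

ROBOT

A 6-joint arm with a two-finger parallel gripper is mounted at the origin on a cart in front of the work surface, level with it; the furniture and walls round the work are solid. World frame = base frame: x ahead of the robot, y to its left, z up, the work surface at z = 0. Lengths are in mm, angles in rad, forces in N, time in s.
With the tool pointing down it reaches from about 350 to 925 mm from the base axis. Payload 6.4 kg.
Tool frame: the origin (TCP) lies where the fingers leave the gripper's body, on its centre line; the fingertips stand 97 mm ahead of it and the grasp point (between the pads) lies 78 mm ahead of it; z points along the fingers, y is the line along which they close (so a half turn about z gives the same grasp; the last joint's range is limited). The gripper opens to 94 mm and grips with 3 to 60 N. Pads are 16 mm wide; open, the fingers measure 119 mm over their backs; the gripper's body (75 mm by 177 mm) begins 78 mm behind the grasp point.
Start: joints at [1.053, 0.245, 1.558, -0, 1.339, -0.174], TCP at [219.092, 611.975, 302.655] pointing down, gripper open.
Joint ranges: [-3.13, 3.13], [-1.02, 2.26], [0.13, 2.54], [-0.95, 4.09], [0.21, 2.88], [-2.74, 2.74]. Speed limits (rad/s): [2.57, 2.57, 3.14, 3.14, 3.14, 3.14].

INTERFACE

Orientations are given as a unit quaternion [w, x, y, z].
In Python, from bench import manip gives the robot as it stands.
- The arm moves only by the tool send_rows, never from a script. Its argument "increments" is a list of rows, each an object of numbers: "wx", "wy", "wz": the turn, a rotation vector about the tool's x, y, z in rad; "tx", "ty", "tz": the shift along the tool's x, y, z in cm; "claw": the gripper's target within -1 to 1 (fully open at 1, half-way at 0, shut at -1). In form: [{"wx": .., "wy": .., "wz": .., "tx": .., "ty": .., "tz": .., "claw": ..}, ...]. A call has 1 to 5 rows; each row shifts and turns the commanded pose from where the row before left it, along the tool's axes as they then stand; what a row does not reach is not made up. A row lasts 1/10 s, in which the tool goes at most 50 mm and 8.59 degrees, less where a joint would pass 70% of its speed; a pose out of reach is approached as far as the arm can. A call is refused whole if a number of a shift passes 5 or a number of a turn 0.15, either way. A call with a gripper value outside its range is refused whole. The fingers move at their own pace and stop on an object; the grip force is fixed at half the most. Time passes only in rows, so rows that do not move let the fingers close. It gives the time, the measured TCP pose, the force, the opening and the grip force at its end, in the units of the state.
- manip.state(): the state, without advancing time (a new reading comes with each control period).
- manip.capture(name): name is "scene" or "top" or "wrist"; returns the picture (400x640x3 uint8, red, green, blue); there is no depth.
- manip.camera_params(name): a dict with "mtx" (3x3 intrinsics, pixels), "R" (3x3) and "t" (3): a world point X has camera coordinates R X + t. Camera axes: x right, y down, z forward; pixel columns grow to the right and rows downward; lengths in mm; the calibration is good to about 2 mm. A picture is of the moment at which its call begins: read the wrist's pose just before it. camera_params takes no time and is no camera call; for the wrist camera it gives the pose at the moment of the call.
- manip.sign_off(): hands the job in; it is judged then, once.
The state is a dict: "t": time; "joint_positions": joint angles; "joint_vel": joint speeds; "effort": joint torques, N m; "position": TCP position; "tool_rot": TCP orientation; "wrist_force": force on the tool from outside, world axes, zero at the start; "wrist_torque": the same for the moment, N m; "opening": finger opening in mm; "grasp_force": force on a finger pad.
Only numpy, scipy, OpenCV 4.12 (cv2) and the standard library are available. Lean on these libraries where they do the work, as an engineer would, in place of code of your own. Each camera call takes 0.05 s, during which the arm holds its last target. There are 200 camera calls.

## Working session

There is one attempt and no reset: what is moved stays moved. The work goes in short steps, Python scripts to look and compute and a tool call to move; the robot and the scene stay as the last step left them, time stands still between calls to the robot, and variables do not carry over. Pictures are saved under pics/ and viewed, at most 10 in all, crops included, and the job is handed in when it is done.

Besides the shell and the picture viewer there is one more tool, called after "Request:" by a JSON object that holds its "fn" and its "kwargs". send_rows: Moves the arm, as the interface text tells. Its arguments: {"type":"object","properties":{"increments":{"type":"array"}},"required":["increments"]}

```bash
mkdir -p pics; python3 - <<'E'
from bench import manip
import cv2,numpy as np
for n in("scene","top"):
    cv2.imwrite(f"pics/{n}0.png",manip.capture(n)[:,:,::-1]); p=manip.camera_params(n); print(n,p["mtx"].round(1).tolist(),(-p["R"].T@p["t"]).round(0),p["R"].round(2).tolist())
s=manip.state();print(s["t"],s["position"],s["tool_rot"],s["opening"])
E
```

```text
scene [[369.4, 0.0, 320.3], [0.0, 369.4, 197.2], [0.0, 0.0, 1.0]] [  67. -341.  774.] [[0.68, -0.73, -0.02], [-0.52, -0.46, -0.72], [0.52, 0.5, -0.7]]
top [[515.8, 0.0, 310.1], [0.0, 515.8, 201.2], [0.0, 0.0, 1.0]] [ 497.  136. 1382.] [[-0.01, -1.0, -0.02], [-1.0, 0.01, -0.06], [0.06, 0.02, -1.0]]
0.1 [218.90145105 611.64250955 301.68075297] [-2.92347738e-04  1.71057260e-01  9.85260722e-01 -7.98843422e-04] 93.91886151763117
```

View pics/top0.png

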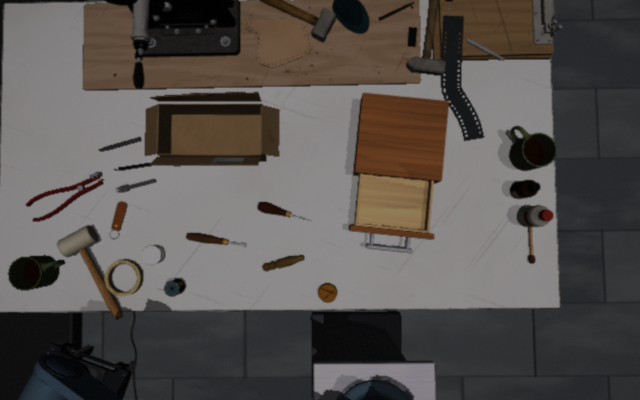

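View pics/scene0.png

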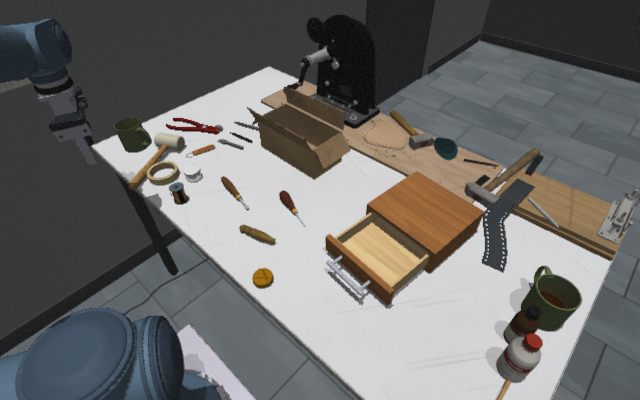

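The top view shows the slicker at about (284,263), with ends near (263,267) and (305,258). The drawer unit's top spans (362,94) to (440,181). The front panel's top edge runs from (350,227) to (434,235), and the handle is near (388,247).

```bash
cat > h.py <<'E'
from bench import manip
import cv2,numpy as np
def ray(p,uv,z):
    d=p["R"].T@np.linalg.inv(p["mtx"])@np.array([uv[0],uv[1],1.]);c=-p["R"].T@p["t"]
    return c+d*(z-c[2])/d[2]
E
python3 - <<'E'
from h import *
p=manip.camera_params("top");im=cv2.imread("pics/top0.png")
h=cv2.cvtColor(im,cv2.COLOR_BGR2HSV)[250:278,250:315]
m=(h[:,:,1]>90).astype(np.uint8)
c=max(cv2.findContours(m,0,1)[0],key=cv2.contourArea)[:,0]+[250,250]
w=np.array([ray(p,q,12)[:2] for q in c]);r=cv2.minAreaRect(w.astype(np.float32));print("slicker",r);print(cv2.boxPoints(r).round())
for n,q,z in [("unitBL",(362,94),80),("BR",(447,102),80),("FL",(356,176),80),("FR",(440,181),80),("panL",(350,226),68),("panR",(434,234),68),("panLo",(349,231),68),("panRo",(433,239),68),("hL",(366,247),44),("hR",(411,251),44)]:print(n,ray(p,q,z).round())
cv2.imwrite("pics/crop.png",cv2.resize(im[80:290,230:460],None,fx=3,fy=2.8,interpolation=2))
E
```

```text
slicker ((416.0654296875, 236.16958618164062), (20.44644546508789, 109.14997863769531), 13.433568954467773)
[[393. 287.]
 [419. 181.]
 [439. 185.]
 [413. 292.]]
unitBL [845.  26.  80.]
BR [ 821. -189.   80.]
FL [635.  45.  80.]
FR [ 620. -167.   80.]
panL [509.  61.  68.]
panR [ 486. -151.   68.]
panLo [496.  64.  68.]
panRo [ 474. -148.   68.]
hL [455.  19.  44.]
hR [443. -96.  44.]
```

View pics/crop.png

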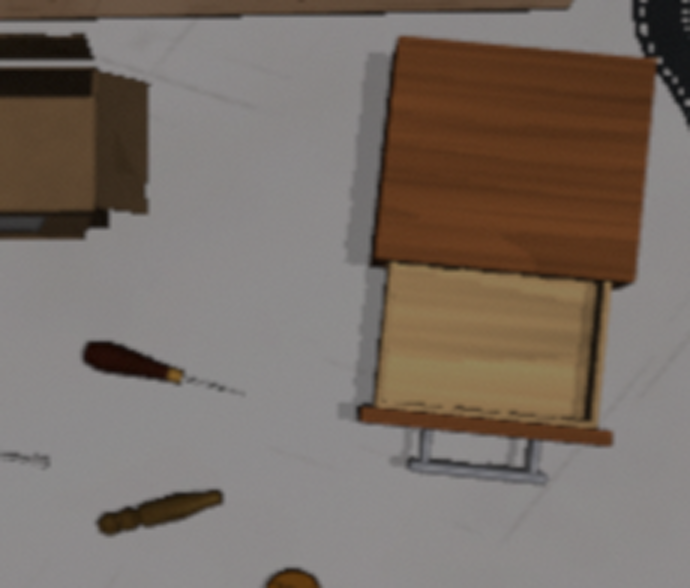

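The slicker centre is at about (416,236), with its long axis at 104°. The drawer yaw is about -6°, q is about 128 mm, and the uncovered part of the drawer is centred near (565,-51). I'm moving above the slicker now.

Request:
{"fn": "send_rows", "kwargs": {"increments": [{"tx": -3.1, "ty": -2.9, "claw": 1}, {"tx": -3.1, "ty": -2.9, "claw": 1}, {"tx": -3.1, "ty": -2.9, "claw": 1}, {"tx": -3.1, "ty": -2.9, "claw": 1}, {"tx": -3.1, "ty": -2.9, "claw": 1}]}}

```text
invalid input
```

Request:
{"fn": "send_rows", "kwargs": {"increments": [{"tx": -3.1, "ty": -2.9, "claw": 1}, {"tx": -3.1, "ty": -2.9, "claw": 1}, {"tx": -3.1, "ty": -2.9, "claw": 1}, {"tx": -3.1, "ty": -2.9, "claw": 1}, {"tx": -3.1, "ty": -2.9, "claw": 1}]}}

```text
invalid input
```

Request:
{"fn": "send_rows", "kwargs": {"increments": [{"wz": 0.1, "tz": 1, "claw": 1}, {"wz": 0.1, "tz": 1, "claw": 1}, {"wz": 0.1, "tz": 1, "claw": 1}, {"wz": 0.1, "tz": 1, "claw": 1}, {"wz": 0.1, "tz": 1, "claw": 1}]}}

```text
invalid input
```

Request:
{"fn": "send_rows", "kwargs": {"increments": [{"wz": 0.1, "tz": 1, "claw": 1}, {"wz": 0.1, "tz": 1, "claw": 1}, {"wz": 0.1, "tz": 1, "claw": 1}, {"wz": 0.1, "tz": 1, "claw": 1}, {"wz": 0.09, "tz": 1, "claw": 1}]}}

```text
invalid input
```

Request:
{"fn": "send_rows", "kwargs": {"increments": [{"claw": 1}, {"claw": 1}]}}

```text
invalid input
```

```bash
cat >> h.py <<'E'
from scipy.spatial.transform import Rotation as Ro
def pose():
    s=manip.state();w,x,y,z=s["tool_rot"];return s,s["position"],Ro.from_quat([x,y,z,w]).as_matrix()
def to(target,yaw): # shift in cm in tool axes, wz
    s,p,R=pose();d=R.T@(np.array(target)-p)/10
    a=np.arctan2(R[1,1],R[0,1]);return "now",p.round(1),"yawY",a.round(3),"tilt",R[:,2].round(3),"shift cm",d.round(2),"wz",round(a-yaw,3)
E
python3 - <<'E'
from h import *
s,_,R=pose();print(s["t"],to([416,236,100],0.239))
p=manip.camera_params("wrist");im=manip.capture("wrist")[:,:,::-1];cv2.imwrite("pics/w1.png",im)
q=p["R"]@np.array([416,236,12.])+p["t"];print((p["mtx"]@q/q[2]).round())
E
```

```text
0.1 ('now', array([218.9, 611.6, 301.7]), 'yawY', np.float64(1.227), 'tilt', array([-0.001, -0.001, -1.   ]), 'shift cm', array([-31.22, -28.69,  20.21]), 'wz', np.float64(0.988))
[133. 379.   1.]
```

View pics/w1.png

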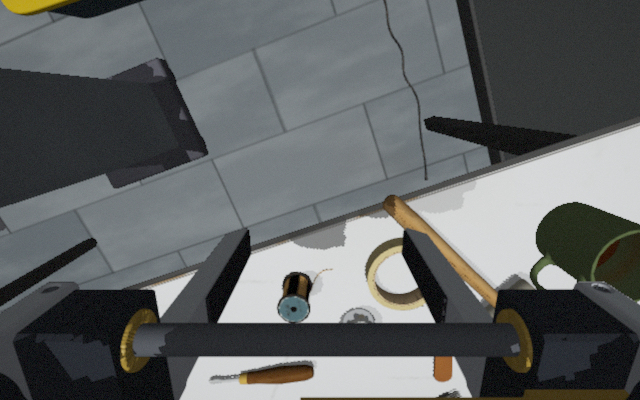

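The moves were refused because every key is needed in each row, so this wrist picture is from the start pose: fingers at rows 230-400 and the mallet and mug below, with no slicker in view. I'm resending full rows.

Request:
{"fn": "send_rows", "kwargs": {"increments": [{"wx": 0, "wy": 0, "wz": 0, "tx": -3.1, "ty": -2.9, "tz": 0, "claw": 1}, {"wx": 0, "wy": 0, "wz": 0, "tx": -3.1, "ty": -2.9, "tz": 0, "claw": 1}, {"wx": 0, "wy": 0, "wz": 0, "tx": -3.1, "ty": -2.9, "tz": 0, "claw": 1}, {"wx": 0, "wy": 0, "wz": 0, "tx": -3.1, "ty": -2.9, "tz": 0, "claw": 1}, {"wx": 0, "wy": 0, "wz": 0, "tx": -3.1, "ty": -2.9, "tz": 0, "claw": 1}]}}

```text
t: 0.65
position: [316.4, 421.6, 302.4]
tool_rot: [-0.0, 0.171, 0.985, -0.0]
wrist_force: [1.6, -0.5, 0.3]
opening: 93.7
grasp_force: 0.0
```

Request:
{"fn": "send_rows", "kwargs": {"increments": [{"wx": 0, "wy": 0, "wz": 0, "tx": -3.1, "ty": -2.9, "tz": 0, "claw": 1}, {"wx": 0, "wy": 0, "wz": 0, "tx": -3.1, "ty": -2.9, "tz": 0, "claw": 1}, {"wx": 0, "wy": 0, "wz": 0, "tx": -3.1, "ty": -2.9, "tz": 0, "claw": 1}, {"wx": 0, "wy": 0, "wz": 0, "tx": -3.1, "ty": -2.9, "tz": 0, "claw": 1}, {"wx": 0, "wy": 0, "wz": 0, "tx": -3.1, "ty": -2.9, "tz": 0, "claw": 1}]}}

```text
t: 1.15
position: [413.5, 232.8, 302.6]
tool_rot: [0.0, 0.171, 0.985, 0.0]
wrist_force: [0.9, -0.2, 0.1]
opening: 94.3
grasp_force: 0.0
```

Request:
{"fn": "send_rows", "kwargs": {"increments": [{"wx": 0, "wy": 0, "wz": 0.1, "tx": 0, "ty": 0, "tz": 1, "claw": 1}, {"wx": 0, "wy": 0, "wz": 0.1, "tx": 0, "ty": 0, "tz": 1, "claw": 1}, {"wx": 0, "wy": 0, "wz": 0.1, "tx": 0, "ty": 0, "tz": 1, "claw": 1}, {"wx": 0, "wy": 0, "wz": 0.1, "tx": 0, "ty": 0, "tz": 1, "claw": 1}, {"wx": 0, "wy": 0, "wz": 0.1, "tx": 0, "ty": 0, "tz": 1, "claw": 1}]}}

```text
t: 1.65
position: [413.0, 234.3, 252.0]
tool_rot: [-0.0, 0.411, 0.911, -0.0]
wrist_force: [-0.0, -0.0, -0.2]
opening: 94.1
grasp_force: 0.0
```

Request:
{"fn": "send_rows", "kwargs": {"increments": [{"wx": 0, "wy": 0, "wz": 0.1, "tx": 0, "ty": 0, "tz": 1, "claw": 1}, {"wx": 0, "wy": 0, "wz": 0.1, "tx": 0, "ty": 0, "tz": 1, "claw": 1}, {"wx": 0, "wy": 0, "wz": 0.1, "tx": 0, "ty": 0, "tz": 1, "claw": 1}, {"wx": 0, "wy": 0, "wz": 0.1, "tx": 0, "ty": 0, "tz": 1, "claw": 1}, {"wx": 0, "wy": 0, "wz": 0.09, "tx": 0, "ty": 0, "tz": 1, "claw": 1}]}}

```text
t: 2.15
position: [413.0, 234.4, 202.0]
tool_rot: [-0.0, 0.62, 0.785, -0.0]
wrist_force: [-0.6, 0.4, 0.8]
opening: 93.8
grasp_force: 0.0
```

Request:
{"fn": "send_rows", "kwargs": {"increments": [{"wx": 0, "wy": 0, "wz": 0, "tx": 0, "ty": 0, "tz": 0, "claw": 1}, {"wx": 0, "wy": 0, "wz": 0, "tx": 0, "ty": 0, "tz": 0, "claw": 1}]}}

```text
t: 2.35
position: [413.1, 234.4, 202.7]
tool_rot: [-0.0, 0.618, 0.786, -0.0]
wrist_force: [0.7, -0.4, 0.5]
opening: 94.0
grasp_force: 0.0
```

```bash
python3 - <<'E'
from h import *
s,_,R=pose();print(s["t"],to([416,236,100],0.239))
p=manip.camera_params("wrist");im=manip.capture("wrist")[:,:,::-1];cv2.imwrite("pics/w2.png",im)
q=p["R"]@np.array([416,236,12.])+p["t"];print((p["mtx"]@q/q[2]).round())
E
```

```text
2.35 ('now', array([413.1, 234.4, 202.7]), 'yawY', np.float64(0.239), 'tilt', array([-0., -0., -1.]), 'shift cm', array([ 0.08,  0.32, 10.27]), 'wz', np.float64(-0.0))
[329. 196.   1.]
```

View pics/w2.png

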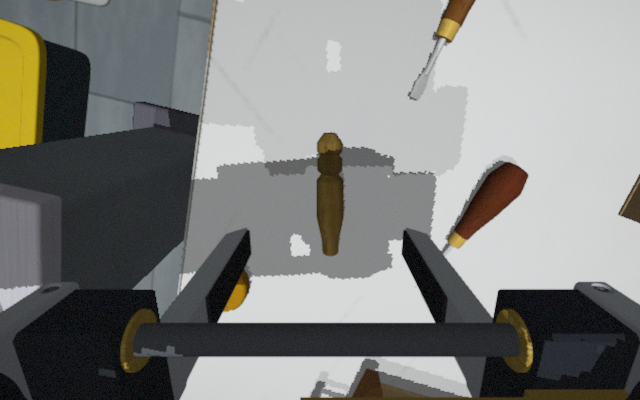

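The wrist view shows the slicker at (330,195), vertical and midway between the fingers, as predicted (329,196). The awl is clear at the right. I'm descending and gripping.

Request:
{"fn": "send_rows", "kwargs": {"increments": [{"wx": 0, "wy": 0, "wz": 0, "tx": 0.1, "ty": 0.3, "tz": 2.5, "claw": 1}, {"wx": 0, "wy": 0, "wz": 0, "tx": 0, "ty": 0, "tz": 3, "claw": 1}, {"wx": 0, "wy": 0, "wz": 0, "tx": 0, "ty": 0, "tz": 2.5, "claw": 1}, {"wx": 0, "wy": 0, "wz": 0, "tx": 0, "ty": 0, "tz": 1.5, "claw": 1}, {"wx": 0, "wy": 0, "wz": 0, "tx": 0, "ty": 0, "tz": 0.7, "claw": 1}]}}

```text
t: 2.9
position: [415.5, 236.0, 99.7]
tool_rot: [-0.0, 0.618, 0.786, -0.001]
wrist_force: [0.5, -1.0, 0.5]
opening: 93.9
grasp_force: 0.0
```

Request:
{"fn": "send_rows", "kwargs": {"increments": [{"wx": 0, "wy": 0, "wz": 0, "tx": 0, "ty": 0, "tz": 0, "claw": -1}, {"wx": 0, "wy": 0, "wz": 0, "tx": 0, "ty": 0, "tz": 0, "claw": -1}, {"wx": 0, "wy": 0, "wz": 0, "tx": 0, "ty": 0, "tz": 0, "claw": -1}, {"wx": 0, "wy": 0, "wz": 0, "tx": 0, "ty": 0, "tz": 0, "claw": -1}, {"wx": 0, "wy": 0, "wz": 0, "tx": 0, "ty": 0, "tz": 0, "claw": -1}]}}

```text
t: 3.4
position: [416.2, 236.2, 101.2]
tool_rot: [0.0, 0.619, 0.786, 0.0]
wrist_force: [-0.5, -0.2, -0.1]
opening: 57.4
grasp_force: 0.0
```

Request:
{"fn": "send_rows", "kwargs": {"increments": [{"wx": 0, "wy": 0, "wz": 0, "tx": 0, "ty": 0, "tz": 0, "claw": -1}, {"wx": 0, "wy": 0, "wz": 0, "tx": 0, "ty": 0, "tz": 0, "claw": -1}, {"wx": 0, "wy": 0, "wz": 0, "tx": 0, "ty": 0, "tz": 0, "claw": -1}, {"wx": 0, "wy": 0, "wz": 0, "tx": 0, "ty": 0, "tz": 0, "claw": -1}, {"wx": 0, "wy": 0, "wz": 0, "tx": 0, "ty": 0, "tz": 0, "claw": -1}]}}

```text
t: 3.9
position: [415.9, 236.1, 100.6]
tool_rot: [-0.0, 0.619, 0.786, -0.0]
wrist_force: [0.1, -0.4, -0.9]
opening: 23.4
grasp_force: 30.0
```

Request:
{"fn": "send_rows", "kwargs": {"increments": [{"wx": 0, "wy": 0, "wz": 0, "tx": 0, "ty": 0, "tz": -1.5, "claw": -1}, {"wx": 0, "wy": 0, "wz": 0, "tx": 0, "ty": 0, "tz": -3, "claw": -1}, {"wx": 0, "wy": 0, "wz": 0, "tx": 0, "ty": 0, "tz": -3, "claw": -1}, {"wx": 0, "wy": 0, "wz": 0, "tx": 0, "ty": 0, "tz": -3, "claw": -1}, {"wx": 0, "wy": 0, "wz": 0, "tx": 0, "ty": 0, "tz": -1.5, "claw": -1}]}}

```text
t: 4.4
position: [416.8, 236.4, 223.4]
tool_rot: [0.001, 0.619, 0.786, 0.002]
wrist_force: [0.3, -0.5, -0.3]
opening: 23.2
grasp_force: 30.0
```

Request:
{"fn": "send_rows", "kwargs": {"increments": [{"wx": 0, "wy": 0, "wz": 0, "tx": -2, "ty": 0.5, "tz": 0, "claw": -1}, {"wx": 0, "wy": 0, "wz": 0, "tx": -3, "ty": 0.7, "tz": 0, "claw": -1}, {"wx": 0, "wy": 0, "wz": 0, "tx": -3.4, "ty": 0.8, "tz": 0, "claw": -1}, {"wx": 0, "wy": 0, "wz": 0, "tx": -3.4, "ty": 0.8, "tz": 0, "claw": -1}, {"wx": 0, "wy": 0, "wz": 0, "tx": -3.4, "ty": 0.8, "tz": 0, "claw": -1}]}}

```text
t: 4.9
position: [486.9, 95.6, 220.6]
tool_rot: [-0.0, 0.618, 0.786, -0.0]
wrist_force: [-0.4, -0.6, -0.3]
opening: 23.0
grasp_force: 30.0
```

Request:
{"fn": "send_rows", "kwargs": {"increments": [{"wx": 0, "wy": 0, "wz": 0, "tx": -3.4, "ty": 0.9, "tz": 0, "claw": -1}, {"wx": 0, "wy": 0, "wz": 0, "tx": -3.4, "ty": 0.9, "tz": 0, "claw": -1}, {"wx": 0, "wy": 0, "wz": 0, "tx": -3.4, "ty": 0.9, "tz": 0, "claw": -1}, {"wx": 0, "wy": 0, "wz": 0, "tx": -3.4, "ty": 0.8, "tz": 0, "claw": -1}, {"wx": 0, "wy": 0, "wz": 0, "tx": -2.5, "ty": 0.6, "tz": 0, "claw": -1}]}}

```text
t: 5.4
position: [564.8, -51.9, 220.5]
tool_rot: [-0.0, 0.619, 0.785, -0.0]
wrist_force: [0.6, 0.2, -0.3]
opening: 23.4
grasp_force: 30.0
```

Request:
{"fn": "send_rows", "kwargs": {"increments": [{"wx": 0, "wy": 0, "wz": 0.09, "tx": 0, "ty": 0, "tz": 0, "claw": -1}, {"wx": 0, "wy": 0, "wz": 0.09, "tx": 0, "ty": 0, "tz": 0, "claw": -1}, {"wx": 0, "wy": 0, "wz": 0.09, "tx": 0, "ty": 0, "tz": 0, "claw": -1}, {"wx": 0, "wy": 0, "wz": 0.08, "tx": 0, "ty": 0, "tz": 0, "claw": -1}, {"wx": 0, "wy": 0, "wz": 0, "tx": 0, "ty": 0, "tz": 0, "claw": -1}]}}

```text
t: 5.9
position: [564.1, -50.0, 220.4]
tool_rot: [-0.0, 0.746, 0.666, -0.0]
wrist_force: [0.6, 0.6, -1.0]
opening: 23.2
grasp_force: 30.0
```

```bash
python3 - <<'E'
from h import *
s,_,R=pose();print(s["t"],s["opening"],to([565,-51,126],-0.108))
p=manip.camera_params("wrist");im=manip.capture("wrist")[:,:,::-1].copy()
u=np.array([.994,-.108,0]);v=np.array([.108,.994,0]);f=np.array([593,-54,22.])
for P in (f-87*u+89*v,f-87*u-89*v,f-109*u+0*[0]+[0,0,46],f+35*u+[0,0,58]):
    q=p["R"]@P+p["t"];q=(p["mtx"]@q/q[2])[:2].round();print(q);cv2.circle(im,tuple(q.astype(int).tolist()),4,(255,0,255),1)
cv2.imwrite("pics/w3.png",im)
E
```

```text
5.9 23.21505927573934 ('now', array([564.1, -50. , 220.4]), 'yawY', np.float64(-0.113), 'tilt', array([-0.001,  0.   , -1.   ]), 'shift cm', array([-0.09,  0.11,  9.44]), 'wz', np.float64(-0.005))Traceback (most recent call last):
  File "<stdin>", line 5, in <module>
ValueError: operands could not be broadcast together with shapes (3,) (0,)
```

```bash
python3 - <<'E'
from h import *
p=manip.camera_params("wrist");im=manip.capture("wrist")[:,:,::-1].copy()
u=np.array([.994,-.108,0]);v=np.array([.108,.994,0]);f=np.array([593,-54,22.])
for P in (f-87*u+89*v,f-87*u-89*v,f-109*u+60*v+[0,0,46],f+35*u+60*v+[0,0,58]):
    q=p["R"]@P+p["t"];q=(p["mtx"]@q/q[2])[:2].round();print(q);cv2.circle(im,tuple(q.astype(int).tolist()),4,(255,0,255),1)
cv2.imwrite("pics/w3.png",im)
E
```

```text
[257.  96.]
[269. 280.]
[217. 136.]
[417. 137.]
```

View pics/w3.png

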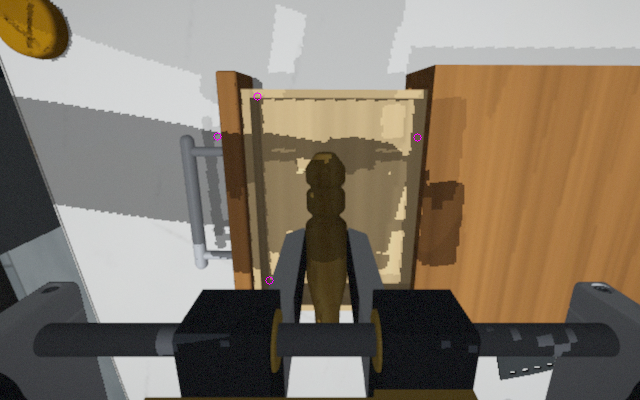

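The wrist view shows the slicker over the open drawer. The front panel edge is at column 220 (predicted 217) and the unit edge at about 433 (predicted 417), so I'm shifting about 5 mm inward. Lowering and releasing with a half-opening.

Request:
{"fn": "send_rows", "kwargs": {"increments": [{"wx": 0, "wy": 0, "wz": 0, "tx": 0, "ty": 0.5, "tz": 2, "claw": -1}, {"wx": 0, "wy": 0, "wz": 0, "tx": 0, "ty": 0, "tz": 2.5, "claw": -1}, {"wx": 0, "wy": 0, "wz": 0, "tx": 0, "ty": 0, "tz": 2.5, "claw": -1}, {"wx": 0, "wy": 0, "wz": 0, "tx": 0, "ty": 0, "tz": 1.7, "claw": -1}, {"wx": 0, "wy": 0, "wz": 0, "tx": 0, "ty": 0, "tz": 0.8, "claw": -1}]}}

```text
t: 6.5
position: [568.2, -50.3, 123.7]
tool_rot: [-0.001, 0.746, 0.666, -0.001]
wrist_force: [0.2, -0.3, -0.1]
opening: 23.1
grasp_force: 30.0
```

Request:
{"fn": "send_rows", "kwargs": {"increments": [{"wx": 0, "wy": 0, "wz": 0, "tx": 0, "ty": 0, "tz": 0, "claw": -1}, {"wx": 0, "wy": 0, "wz": 0, "tx": 0, "ty": 0, "tz": 0, "claw": -0.3}, {"wx": 0, "wy": 0, "wz": 0, "tx": 0, "ty": 0, "tz": 0, "claw": 0}, {"wx": 0, "wy": 0, "wz": 0, "tx": 0, "ty": 0, "tz": 0, "claw": 0}, {"wx": 0, "wy": 0, "wz": 0, "tx": 0, "ty": 0, "tz": 0, "claw": 0}]}}

```text
t: 7.0
position: [569.6, -50.7, 126.4]
tool_rot: [0.001, 0.746, 0.666, 0.0]
wrist_force: [0.1, 0.1, -0.5]
opening: 46.8
grasp_force: 0.0
```

Request:
{"fn": "send_rows", "kwargs": {"increments": [{"wx": 0, "wy": 0, "wz": 0, "tx": 0, "ty": 0, "tz": 0, "claw": 0}, {"wx": 0, "wy": 0, "wz": 0, "tx": 0, "ty": 0, "tz": -2, "claw": 0}, {"wx": 0, "wy": 0, "wz": 0, "tx": 0, "ty": 0, "tz": -3, "claw": 0}, {"wx": 0, "wy": 0, "wz": 0, "tx": 0, "ty": 0, "tz": -3, "claw": 0}, {"wx": 0, "wy": 0, "wz": 0, "tx": 0, "ty": 0, "tz": -2, "claw": 0}]}}

```text
t: 7.5
position: [569.8, -50.8, 228.1]
tool_rot: [0.001, 0.746, 0.666, 0.001]
wrist_force: [-0.0, 0.1, 0.3]
opening: 46.8
grasp_force: 0.0
```

Request:
{"fn": "send_rows", "kwargs": {"increments": [{"wx": 0, "wy": 0, "wz": 0, "tx": 0, "ty": -2.5, "tz": 0, "claw": -0.5}, {"wx": 0, "wy": 0, "wz": 0, "tx": 0, "ty": -4, "tz": 0, "claw": -1}, {"wx": 0, "wy": 0, "wz": 0, "tx": 0, "ty": -4, "tz": 0, "claw": -1}, {"wx": 0, "wy": 0, "wz": 0, "tx": 0, "ty": -4, "tz": 0, "claw": -1}, {"wx": 0, "wy": 0, "wz": 0, "tx": 0, "ty": -3, "tz": 0, "claw": -1}]}}

```text
t: 8.0
position: [393.3, -30.4, 225.2]
tool_rot: [-0.0, 0.746, 0.666, -0.0]
wrist_force: [0.5, -0.4, 0.6]
opening: 10.3
grasp_force: 0.0
```

Request:
{"fn": "send_rows", "kwargs": {"increments": [{"wx": 0, "wy": 0, "wz": 0, "tx": 0, "ty": 0, "tz": 0, "claw": -1}, {"wx": 0, "wy": 0, "wz": 0, "tx": 0, "ty": 0, "tz": 0, "claw": -1}, {"wx": 0, "wy": 0, "wz": 0, "tx": 0, "ty": 0, "tz": 0, "claw": -1}, {"wx": 0, "wy": 0, "wz": 0, "tx": 0, "ty": 0, "tz": 0, "claw": -1}]}}

```text
t: 8.4
position: [396.2, -31.1, 226.0]
tool_rot: [0.0, 0.746, 0.666, 0.0]
wrist_force: [0.1, -0.3, -0.0]
opening: 0.1
grasp_force: 0.0
```

```bash
python3 - <<'E'
from h import *
s=manip.state();print(s["opening"],to([395,-32,130],-0.108))
cv2.imwrite("pics/t2.png",cv2.resize(manip.capture("top")[80:290,230:460,::-1],None,fx=3,fy=2.8,interpolation=2))
E
```

```text
0.13315335195362002 ('now', array([396.2, -31.1, 226. ]), 'yawY', np.float64(-0.113), 'tilt', array([ 0., -0., -1.]), 'shift cm', array([-0.1 , -0.11,  9.6 ]), 'wz', np.float64(-0.005))
```

View pics/t2.png

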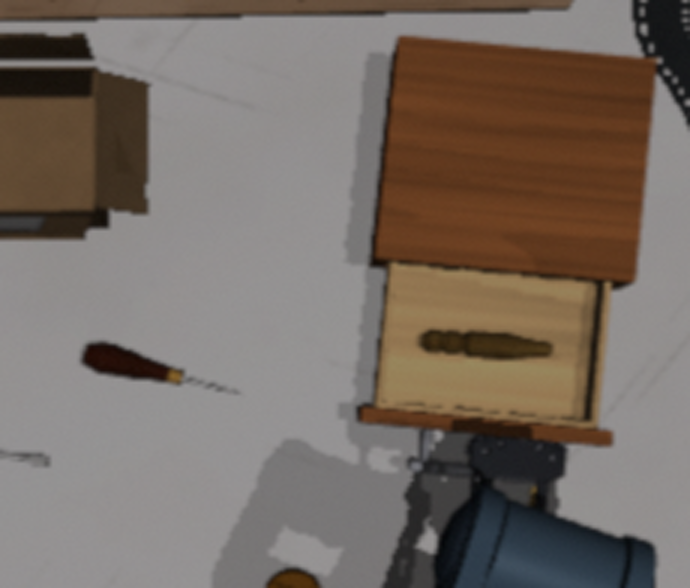

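The slicker lies flat in the drawer, at crop (485,345), clear of all the walls. I'm descending in front of the handle with the fingers shut, then pushing.

Request:
{"fn": "send_rows", "kwargs": {"increments": [{"wx": 0, "wy": 0, "wz": 0, "tx": 0, "ty": 0, "tz": 3, "claw": -1}, {"wx": 0, "wy": 0, "wz": 0, "tx": 0, "ty": 0, "tz": 3.5, "claw": -1}, {"wx": 0, "wy": 0, "wz": 0, "tx": 0, "ty": 0, "tz": 3, "claw": -1}, {"wx": 0, "wy": 0, "wz": 0, "tx": 0, "ty": 1, "tz": 0, "claw": -1}, {"wx": 0, "wy": 0, "wz": 0, "tx": 0, "ty": 1, "tz": 0, "claw": -1}]}}

```text
t: 8.95
position: [416.4, -33.4, 131.0]
tool_rot: [-0.0, 0.746, 0.666, -0.0]
wrist_force: [-0.8, 0.4, 1.1]
opening: 0.7
grasp_force: 0.0
```

Request:
{"fn": "send_rows", "kwargs": {"increments": [{"wx": 0, "wy": 0, "wz": 0, "tx": 0, "ty": 0.8, "tz": 0, "claw": -1}, {"wx": 0, "wy": 0, "wz": 0, "tx": 0, "ty": 0.8, "tz": 0, "claw": -1}, {"wx": 0, "wy": 0, "wz": 0, "tx": 0, "ty": 0.9, "tz": 0, "claw": -1}, {"wx": 0, "wy": 0, "wz": 0, "tx": 0, "ty": 1, "tz": 0, "claw": -1}, {"wx": 0, "wy": 0, "wz": 0, "tx": 0, "ty": 1, "tz": 0, "claw": -1}]}}

```text
t: 9.45
position: [460.8, -38.3, 131.0]
tool_rot: [0.0, 0.746, 0.666, 0.0]
wrist_force: [-2.0, -0.6, 0.7]
opening: 0.6
grasp_force: 0.7
```

Request:
{"fn": "send_rows", "kwargs": {"increments": [{"wx": 0, "wy": 0, "wz": 0, "tx": 0, "ty": 1, "tz": 0, "claw": -1}, {"wx": 0, "wy": 0, "wz": 0, "tx": 0, "ty": 1, "tz": 0, "claw": -1}, {"wx": 0, "wy": 0, "wz": 0, "tx": 0, "ty": 1, "tz": 0, "claw": -1}, {"wx": 0, "wy": 0, "wz": 0, "tx": 0, "ty": 1, "tz": 0, "claw": -1}, {"wx": 0, "wy": 0, "wz": 0, "tx": 0, "ty": 1, "tz": 0, "claw": -1}]}}

```text
t: 9.95
position: [510.4, -44.0, 130.6]
tool_rot: [-0.0, 0.746, 0.666, -0.0]
wrist_force: [-1.7, 0.1, 0.7]
opening: 0.4
grasp_force: 0.7
```

Request:
{"fn": "send_rows", "kwargs": {"increments": [{"wx": 0, "wy": 0, "wz": 0, "tx": 0, "ty": 1, "tz": 0, "claw": -1}, {"wx": 0, "wy": 0, "wz": 0, "tx": 0, "ty": 1, "tz": 0, "claw": -1}, {"wx": 0, "wy": 0, "wz": 0, "tx": 0, "ty": 0.9, "tz": 0, "claw": -1}, {"wx": 0, "wy": 0, "wz": 0, "tx": 0, "ty": 0.7, "tz": 0, "claw": -1}, {"wx": 0, "wy": 0, "wz": 0, "tx": 0, "ty": 0.4, "tz": 0, "claw": -1}]}}

```text
t: 10.45
position: [550.0, -48.4, 130.6]
tool_rot: [0.0, 0.746, 0.666, 0.0]
wrist_force: [-0.4, -0.6, 0.3]
opening: 0.2
grasp_force: 0.6
```

Request:
{"fn": "send_rows", "kwargs": {"increments": [{"wx": 0, "wy": 0, "wz": 0, "tx": 0, "ty": 0.3, "tz": 0, "claw": -1}, {"wx": 0, "wy": 0, "wz": 0, "tx": 0, "ty": 0.3, "tz": 0, "claw": -1}, {"wx": 0, "wy": 0, "wz": 0, "tx": 0, "ty": 0.3, "tz": 0, "claw": -1}]}}

```text
t: 10.75
position: [558.3, -49.4, 130.7]
tool_rot: [-0.0, 0.746, 0.666, -0.0]
wrist_force: [-1.7, -1.4, 0.4]
opening: 0.8
grasp_force: 0.6
```

Request:
{"fn": "send_rows", "kwargs": {"increments": [{"wx": 0, "wy": 0, "wz": 0, "tx": 0, "ty": 0.2, "tz": 0, "claw": -1}, {"wx": 0, "wy": 0, "wz": 0, "tx": 0, "ty": 0.2, "tz": 0, "claw": -1}]}}

```text
t: 10.95
position: [562.3, -49.8, 130.6]
tool_rot: [-0.0, 0.746, 0.666, -0.0]
wrist_force: [-1.1, -1.2, -0.5]
opening: 0.7
grasp_force: 0.5
```

Still light, so it isn't at the stop yet. I'm continuing in small steps until the force rises.

Request:
{"fn": "send_rows", "kwargs": {"increments": [{"wx": 0, "wy": 0, "wz": 0, "tx": 0, "ty": 0.2, "tz": 0, "claw": -1}, {"wx": 0, "wy": 0, "wz": 0, "tx": 0, "ty": 0.2, "tz": 0, "claw": -1}]}}

```text
t: 11.15
position: [566.3, -50.3, 130.6]
tool_rot: [-0.0, 0.746, 0.666, -0.0]
wrist_force: [-1.3, -0.4, 0.1]
opening: 0.5
grasp_force: 0.6
```

Request:
{"fn": "send_rows", "kwargs": {"increments": [{"wx": 0, "wy": 0, "wz": 0, "tx": 0, "ty": 0.2, "tz": 0, "claw": -1}, {"wx": 0, "wy": 0, "wz": 0, "tx": 0, "ty": 0.2, "tz": 0, "claw": -1}]}}

```text
t: 11.35
position: [568.1, -50.3, 130.3]
tool_rot: [-0.003, 0.746, 0.666, -0.003]
wrist_force: [-15.6, 0.7, 11.6]
opening: 0.7
grasp_force: 7.8
```

The force rose to 16 N, so the drawer is at its stop. I'm backing off and checking.

Request:
{"fn": "send_rows", "kwargs": {"increments": [{"wx": 0, "wy": 0, "wz": 0, "tx": 0, "ty": 0, "tz": 0, "claw": -1}, {"wx": 0, "wy": 0, "wz": 0, "tx": 0, "ty": -1, "tz": 0, "claw": -1}, {"wx": 0, "wy": 0, "wz": 0, "tx": 0, "ty": -4, "tz": 0, "claw": -1}, {"wx": 0, "wy": 0, "wz": 0, "tx": 0, "ty": -4, "tz": 0, "claw": -1}, {"wx": 0, "wy": 0, "wz": 0, "tx": 0, "ty": -4, "tz": 0, "claw": -1}]}}

```text
t: 11.85
position: [439.9, -35.8, 130.6]
tool_rot: [0.001, 0.746, 0.666, 0.001]
wrist_force: [0.7, -0.6, 0.4]
opening: 0.5
grasp_force: 0.0
```

Request:
{"fn": "send_rows", "kwargs": {"increments": [{"wx": 0, "wy": 0, "wz": 0, "tx": 0, "ty": 0, "tz": -4, "claw": -1}, {"wx": 0, "wy": 0, "wz": 0, "tx": 0, "ty": 0, "tz": -4, "claw": -1}, {"wx": 0, "wy": 0, "wz": 0, "tx": 0, "ty": 0, "tz": 0, "claw": -1}, {"wx": 0, "wy": 0, "wz": 0, "tx": 0, "ty": 0, "tz": 0, "claw": -1}]}}

```text
t: 12.25
position: [441.6, -36.2, 211.7]
tool_rot: [0.002, 0.746, 0.666, 0.001]
wrist_force: [-0.6, 0.2, -1.0]
opening: 0.2
grasp_force: 0.0
```

```bash
python3 - <<'E'
from h import *
a=manip.capture("top")[80:290,230:460,::-1];b=manip.capture("scene")[150:360,270:500,::-1]
cv2.imwrite("pics/t3.png",cv2.resize(np.hstack([a,b]),None,fx=1.7,fy=2,interpolation=2))
E
```

```text
(no output)
```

View pics/t3.png

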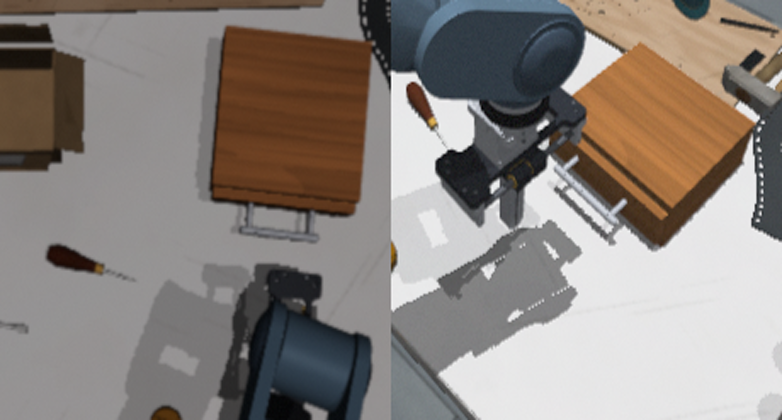

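The drawer is shut: the panel is flush under the top edge and the handle is at crop (279,234), which puts it at x of about 586, the expected home position. The gripper is clear, so I'm handing in.

```bash
python3 -c "
from bench import manip
print(manip.sign_off())"
```

```text
the job is handed in; nothing more can be done
None
```

The slicker is in the drawer, the drawer is pushed fully home, and the job is handed in at about 12 s of robot time, with the gripper touching nothing.

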